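Load and close the laminating press

TASK

Set up the laminating press for a stepped pommel blank: unscrew the clamp cap fully (anticlockwise), swing the lid up and over past upright and lower it gently onto its back rests. Pile the loose wooden discs that are out on the table (two, three or all four sizes) flat and centred on the round pressure plate, each smaller one on the next larger, then bring the lid back over, lower it gently onto its front rests and screw the cap fully home again. Leave the other things on the table where they are.

Things in the scene. Friction and masses are not known exactly. Their poses are not given: they have to be found in the camera images.
- lid (a joint): the press's lid: angle of the aluminium flap about its hinge, 0 = lying level on the front rests (closed), 1.57 = upright, 1.9 = lying back on the back rests (end of travel). The flap is 116 mm wide, 140 mm deep, 10 mm thick, about 0.5 kg with the cap; its hinge is only lightly damped, so it falls to one side or the other if let go
- lid_hinge (a point): middle of the lid's hinge axis, 88 mm above the table, at the back of the press, which stands sideways with its back and hinge to the left and its pull bar to the right as seen from the robot, turned up to 15 degrees either way. Its axes are the press's own: x points from the front of the press to the back (so roughly to the left, world +y), y along the hinge axis, z up; they do not turn with the lid
- lid_bar (a point): middle of the lid's pull bar, a dark round bar 10 mm thick parallel to the hinge axis, 181 mm from it, free over 74 mm of its length; a gap of 31 mm lies between the bar and the lid's edge. Closed, it stands 88 mm above the table beyond the front edge of the press; at angle a it lies at hinge + (-181 cos a, 0, 181 sin a) mm in the axes of lid_hinge. Can be pinched from above at every angle and turns freely between fingers that stay upright
- clamp_cap (a joint): captive clamp cap in the middle of the lid: its angle, 0 = screwed home, 2.4 = fully unscrewed (end of travel); grows anticlockwise seen from above the closed lid. It only turns, it does not rise, and it stays where it is left (friction 0.04 N m)
- cap_grip (a point): point on the cap's axis half-way up the black ribbed round cap (38 mm in diameter, 26 mm tall); the cap's top is 13 mm above this point. With the lid closed it is 113 mm above the table, its z up
- plate_center (a point): centre of the top face of the round aluminium pressure plate (96 mm in diameter, top 16 mm above the table) on the wooden press base (235 x 150 x 14 mm). z up, x and y as for lid_hinge: the hinge axis lies 95 mm toward +x. The front rests (16 mm thick, tops at 83 mm) stand at x -47, y +-54 mm; the hinge cheeks at x +95, y +-66 mm and the back rests at x +128, y +-43 mm, tops at 96 and 134 mm. With the lid open the plate can be reached from above, with fingers placed along y
- disc_64_center (a point): loose dark wooden disc, 64 mm in diameter, 14 mm thick, lying flat on the table to the left or right of the press (farther back than about x = 0.6 on those sides, folders on the left and a drawer chest on the right stand in the way of a gripper); the point is its centre, 7 mm above its underside, z along its axis (either face may be up). Absent (None) in some starts
- disc_54_center (a point): loose dark wooden disc, 54 mm in diameter, 14 mm thick, lying flat on the table to the left or right of the press (farther back than about x = 0.6 on those sides, folders on the left and a drawer chest on the right stand in the way of a gripper); the point is its centre, 7 mm above its underside, z along its axis (either face may be up). Absent (None) in some starts
- disc_44_center (a point): loose dark wooden disc, 44 mm in diameter, 14 mm thick, lying flat on the table to the left or right of the press (farther back than about x = 0.6 on those sides, folders on the left and a drawer chest on the right stand in the way of a gripper); the point is its centre, 7 mm above its underside, z along its axis (either face may be up). Absent (None) in some starts
- disc_34_center (a point): loose dark wooden disc, 34 mm in diameter, 14 mm thick, lying flat on the table to the left or right of the press (farther back than about x = 0.6 on those sides, folders on the left and a drawer chest on the right stand in the way of a gripper); the point is its centre, 7 mm above its underside, z along its axis (either face may be up). Absent (None) in some starts
- green_stone: bystander on the table, to be left alone: green sharpening stone, 46 x 108 x 22 mm, along its y, origin under its centre
Not all that is in view belongs to the job. Leave any blue, white or yellow look-alike of the part that bears disc_54_center alone.

How it is judged:
By the outcome, as a careful person would: the job done as asked, in the order asked, and still so for the second after the job is handed in, with the robot touching nothing.
Of disc_64, disc_54, disc_44, disc_34 only 2 to 4 are there at a start; the rules pass over those that are not, and their reading is None.
At some moment in a run one of disc_64, disc_54 may be knocked a few centimetres aside while the robot is not near it.
It also fails if it takes over 210 s, if anything falls off the work surface, if the arm or the gripper's body presses on something with over 40 N, if the wrist force passes 120 N, or if a joint passes its speed limit or range.

ROBOT

A 6-joint arm with a two-finger parallel gripper is mounted at the origin on a cart in front of the work surface, level with it; the furniture and walls round the work are solid. World frame = base frame: x ahead of the robot, y to its left, z up, the work surface at z = 0. Lengths are in m, angles in rad, forces in N, time in s.
With the tool pointing down it reaches from about 0.35 to 0.775 m from the base axis. Payload 5.5 kg.
Tool frame: the origin (TCP) lies between the finger pads; the fingertips stand tip_reach ahead of it and the grasp point (between the pads) lies 6 mm ahead of it (tip_reach is the distance from the TCP to the fingertips, in m); z points along the fingers, y is the line along which they close (so a half turn about z gives the same grasp; the last joint's range is limited). The gripper opens to 85 mm and grips with 20 to 120 N. Pads are 22 mm wide; open, the fingers measure 114 mm over their backs; the gripper's body (76 mm by 85 mm) begins 54 mm behind the grasp point. The pads swing forward as they close: fully open they stand 13 mm farther back than shut.
Start: joints at [-1.288, 0.313, 0.046, 1.304, 0, 1.431], TCP at [0.236, -0.524, 0.256] pointing down, gripper open.
Joint ranges: [-2.76, 2.76], [-0.86, 1.69], [-1.03, 1.26], [-2.2, 2.34], [-1.47, 1.5], [-3.14, 3.14]. Speed limits (rad/s): [2.57, 2.57, 3.14, 3.14, 3.14, 3.14].

INTERFACE

Orientations are given as a unit quaternion [w, x, y, z].
In Python, from bench import move_pose, move_l, movej, grip, dwell, ik, get_obs, capture, Unreachable, job_done, tip_reach gives the robot as it stands. The module is installed in compiled form; this text tells all that it offers. Calls block until the motion is done:
- move_pose(position, orientation): joint-space move of the TCP to a pose.
- move_l(position, ori=None, max_speed=0.15, until_force=None): straight line of the TCP; ori=None keeps the orientation; max_speed is the mean speed in m/s. With until_force (N) it stops when the force on the tool has changed by that much, and returns True; else False.
- movej(angles): joint-space move.
- grip(opening, f_grip=None): finger opening in m; f_grip is the grip in N (None keeps the last); returns when the fingers have stopped.
- dwell(seconds).
- ik(position, orientation): joint angles nearest the present ones, or None.
- get_obs(): the state.
- capture(name): name is "side" or "top"; returns a dict with "frame" (480x640x3 uint8, red, green, blue), "fx", "fy", "cx", "cy" (pixels), "cam_to_world" (4x4, takes a point from camera to world coordinates). Camera axes: x right, y down, z forward; pixel columns grow to the right and rows downward; lengths in m; the calibration is good to about 2 mm. A picture is of the moment at which its call begins. There is no depth.
A pose or a line that the arm cannot do raises Unreachable and nothing moves.
- job_done(): hands the job in; it is judged then, once.
The state is a dict: "time": time; "joint_positions": joint angles; "qd": joint speeds; "effort": joint torques, N m; "position": TCP position; "tool_rot": TCP orientation; "wrist_force": force on the tool from outside, world axes, zero at the start; "moment": the same for the moment, N m; "gripper_width": finger opening in m; "grasp_force": force on a finger pad.
Only numpy, scipy, OpenCV 4.12 (cv2) and the standard library are available. Lean on these libraries where they do the work, as an engineer would, in place of code of your own. Each camera call takes 0.05 s, during which the arm holds its last target. There are 200 camera calls.

## Working session

There is one attempt and no reset: what is moved stays moved. The work goes in short steps, each a Python script; the robot and the scene stay as the last script left them, time stands still between calls to the robot, and variables do not carry over. Pictures are saved under pics/ and viewed, at most 14 in all, crops included, and the job is handed in when it is done.

```bash
mkdir -p pics
python3 - <<'E'
from bench import *
import cv2,numpy as np
for n in("top","side"):
    c=capture(n);cv2.imwrite(f"pics/{n}0.png",c["frame"][:,:,::-1]);print(n,c["fx"],c["fy"],c["cx"],c["cy"],np.round(c["cam_to_world"],4).tolist())
o=get_obs();print(tip_reach,o["time"],o["position"],o["tool_rot"])
E
```

```text
top 465.99859930826005 465.99859930826005 325.8207573588992 250.22788401040282 [[-0.0077, -0.9963, 0.0856, 0.4305], [-1.0, 0.0077, -0.0004, -0.0612], [-0.0003, -0.0856, -0.9963, 1.3455], [0.0, 0.0, 0.0, 1.0]]
side 607.9077509648583 607.9077509648583 321.87983920685315 237.85151214709603 [[0.9446, -0.1419, 0.2958, 0.1719], [-0.328, -0.4269, 0.8427, -1.1134], [0.0067, -0.8931, -0.4498, 0.6718], [0.0, 0.0, 0.0, 1.0]]
0.025 0.1 [ 0.23581477 -0.5239721   0.25549982] [-8.11584624e-04  9.77735430e-01  2.09839861e-01 -5.64145520e-05]
```

View pics/top0.png

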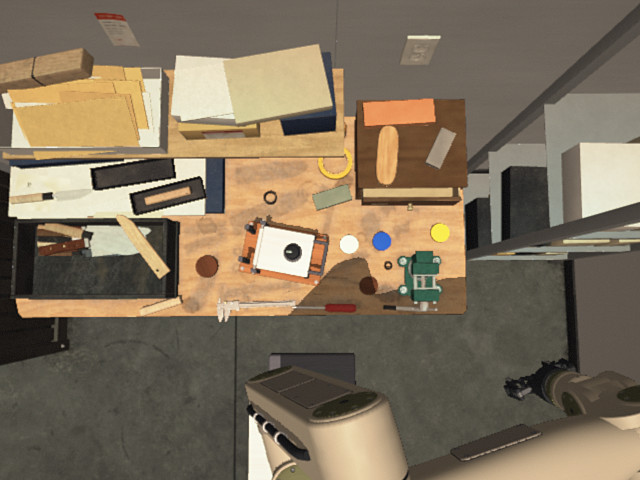

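View pics/side0.png

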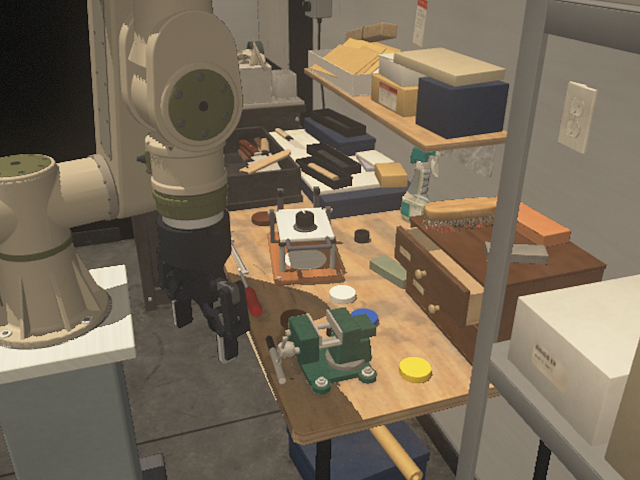

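The top view shows the press at about (285,250). The dark disc candidates are (206,266) and (369,285). The white (349,244), blue (381,241) and yellow (440,233) discs are look-alikes. Small dark things sit at (270,198) and (388,266). I'll check these in one close crop.

Run:
```python
import cv2
a=cv2.imread("pics/top0.png")[180:320,190:450];cv2.imwrite("pics/crop0.png",cv2.resize(a,None,fx=3,fy=3,interpolation=cv2.INTER_CUBIC))
```

```text
(no output)
```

View pics/crop0.png

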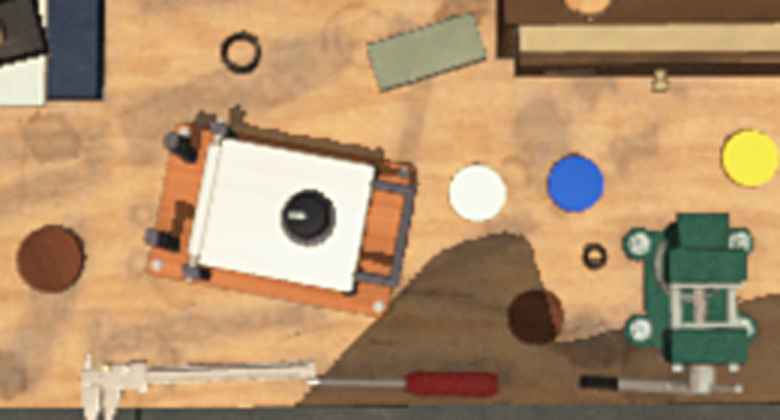

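Two dark wooden discs are out: the 64 at about (207,266) on the left and the 54 at about (369,285) on the right. The black hollow rings and the white, blue and yellow discs are not part of the job. Next I'll take an enlarged side crop and compute positions.

```bash
cat > h.py <<'E'
from bench import *
import numpy as np, cv2
from scipy.spatial.transform import Rotation as R
def p2w(c,u,v,z):
    M=c["cam_to_world"];d=M[:3,:3]@[(u-c["cx"])/c["fx"],(v-c["cy"])/c["fy"],1];o=M[:3,3]
    return (o+d*(z-o[2])/d[2])
def w2p(c,p):
    M=c["cam_to_world"];q=M[:3,:3].T@(np.asarray(p)-M[:3,3]);return np.array([c["fx"]*q[0]/q[2]+c["cx"],c["fy"]*q[1]/q[2]+c["cy"]])
def down(yaw):  # fingers close along world direction yaw (tool y), tool z down
    y=np.array([np.cos(yaw),np.sin(yaw),0]);z=np.array([0,0,-1.])
    q=R.from_matrix(np.c_[np.cross(y,z),y,z]).as_quat();return q[[3,0,1,2]]
def crop(n,u0,u1,v0,v1,k,name):
    c=capture(n);cv2.imwrite(f"pics/{name}.png",cv2.resize(c["frame"][v0:v1,u0:u1,::-1],None,fx=k,fy=k,interpolation=cv2.INTER_CUBIC));return c
E
python3 - <<'E'
from h import *
s=crop("side",250,400,190,330,4,"scrop");t=capture("top")
g=lambda x,y:(190+x/3,180+y/3)
for n,x,y,z in[("d64",51,258,.014),("d54",537,316,.014),("cap",308,217,.126),("barA",412,190,.088),("barB",397,283,.088),("L1",222,138,.1),("L2",376,166,.1),("L3",192,262,.1),("L4",354,291,.1)]:
    w=p2w(t,*g(x,y),z);print(n,w.round(4),w2p(s,w).round(1),((w2p(s,w)-[250,190])*4).round())
f=t["frame"];hsv=cv2.cvtColor(f,cv2.COLOR_RGB2HSV)
for x in [(207,266),(369,285),(381,241)]: print(f[x[1],x[0]],hsv[x[1],x[0]])
E
```

```text
d64 [0.5023 0.2784 0.014 ] [264.1 217.1] [ 56. 108.]
d54 [ 0.4436 -0.1839  0.014 ] [294.3 317.6] [177. 510.]
cap [0.5305 0.0254 0.126 ] [304.  214.9] [216.  99.]
barA [ 0.5573 -0.0659  0.088 ] [329.9 247.3] [320. 229.]
barB [ 0.4734 -0.0518  0.088 ] [289.  250.2] [156. 241.]
L1 [0.6044 0.1044 0.1   ] [324.1 207.4] [297.  70.]
L2 [ 0.578  -0.0338  0.1   ] [334.  234.1] [336. 177.]
L3 [0.4932 0.1308 0.1   ] [274.8 209.2] [99. 77.]
L4 [ 0.4662 -0.0135  0.1   ] [280.5 237.6] [122. 190.]
[114  65  40] [ 10 166 114]
[63 35 25] [  8 154  63]
[ 56 108 205] [110 185 205]
```

View pics/scrop.png

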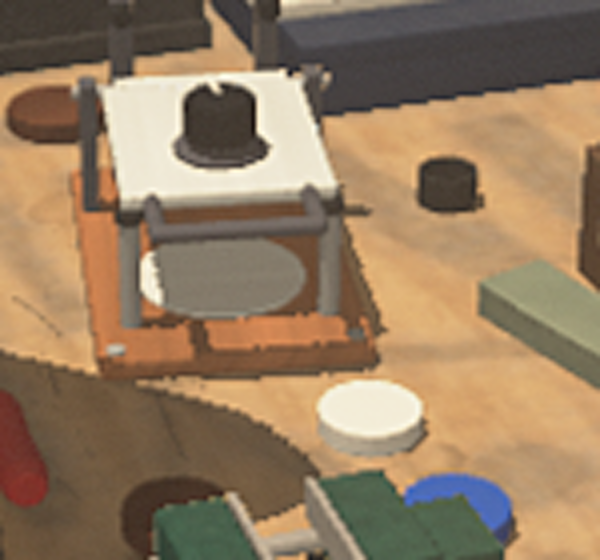

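```bash
cat >> h.py <<'E'
C=np.array([.531,.0265,0]); PY=np.deg2rad(79.8)   # plate/cap centre, press x yaw
def st():
    o=get_obs();print("t%.1f"%o["time"],o["position"].round(4),"F",np.round(o["wrist_force"],1),"M",np.round(o["moment"],2),"w%.4f g%.1f"%(o["gripper_width"],o["grasp_force"]),"j6 %.2f"%o["joint_positions"][5]);return o
E
python3 - <<'E'
from h import *
for d in range(-180,360,30):
    j=ik([*C[:2],.2],down(np.deg2rad(d)));print(d,None if j is None else np.round(j,2))
E
```

```text
-180 [-0.1   0.25 -0.17  1.14  0.   -1.67]
-150 [-0.1   0.25 -0.17  1.14  0.   -2.2 ]
-120 [-0.1   0.25 -0.17  1.14  0.   -2.72]
-90 [-0.1   0.25 -0.17  1.14  0.    3.04]
-60 [-0.1   0.25 -0.17  1.14  0.    2.52]
-30 [-0.1   0.25 -0.17  1.14  0.    1.99]
0 [-0.1   0.25 -0.17  1.14  0.    1.47]
30 [-0.1   0.25 -0.17  1.14  0.    0.95]
60 [-0.1   0.25 -0.17  1.14  0.    0.42]
90 [-0.1   0.25 -0.17  1.14  0.   -0.1 ]
120 [-0.1   0.25 -0.17  1.14  0.   -0.62]
150 [-0.1   0.25 -0.17  1.14  0.   -1.15]
180 [-0.1   0.25 -0.17  1.14  0.   -1.67]
210 [-0.1   0.25 -0.17  1.14  0.   -2.2 ]
240 [-0.1   0.25 -0.17  1.14  0.   -2.72]
270 [-0.1   0.25 -0.17  1.14  0.    3.04]
300 [-0.1   0.25 -0.17  1.14  0.    2.52]
330 [-0.1   0.25 -0.17  1.14  0.    1.99]
```

Run:
```python
from h import *
d=np.deg2rad
grip(.065,30)
move_pose([*C[:2],.2],down(d(10)));st()
print(move_l([*C[:2],.127],until_force=6,max_speed=.1));st()
grip(.03,30);st()
for a in (35,60,85): move_l([*C[:2],.127],down(d(a)))
st()
```

```text
t2.8 [0.5312 0.0256 0.2001] F [-0.3  0.5  0.5] M [ 0.01 -0.04  0.  ] w0.0651 g0.0 j6 1.30
False
t3.7 [0.5314 0.0264 0.1275] F [-0.2 -0.7  0.1] M [ 0.05 -0.02 -0.04] w0.0646 g0.0 j6 1.30
t4.0 [0.5327 0.0266 0.1283] F [3.7 1.1 3.8] M [ 0.32 -0.66  0.03] w0.0369 g31.0 j6 1.30
t5.8 [0.5341 0.0281 0.1283] F [7.5 6.8 1.8] M [ 1.47 -1.53  0.05] w0.0370 g30.9 j6 -0.01
```

```bash
sed -i 's/^C=.*/C=np.array([.534,.0282,0]); PY=np.deg2rad(79.8)/' h.py
python3 - <<'E'
from h import *
d=np.deg2rad
move_l([*C[:2],.127],down(d(85)));st()
for a in (110,135): move_l([*C[:2],.127],down(d(a)))
st()
for a in (142,147.5,152): move_l([*C[:2],.127],down(d(a)),max_speed=.1);st()
c=crop("top",190,350,180,300,4,"cap1")
E
```

```text
t6.0 [0.5344 0.0283 0.1283] F [-0.7  0.8  8.8] M [0.23 0.13 0.05] w0.0371 g31.5 j6 -0.01
t7.2 [0.5339 0.0296 0.1282] F [-0.4  6.6  9.2] M [1.16 0.31 0.04] w0.0369 g31.6 j6 -0.88
t7.5 [0.5335 0.0294 0.1281] F [-3.4  4.6 10.1] M [ 0.97  0.34 -0.  ] w0.0370 g31.8 j6 -1.01
t7.7 [0.5332 0.0292 0.1279] F [-2.2  4.9  9.7] M [ 0.85  0.53 -0.31] w0.0370 g31.9 j6 -1.10
t8.0 [0.5332 0.0293 0.1278] F [-1.6  5.5  8.3] M [ 1.    0.44 -0.47] w0.0368 g32.0 j6 -1.18
```

View pics/cap1.png

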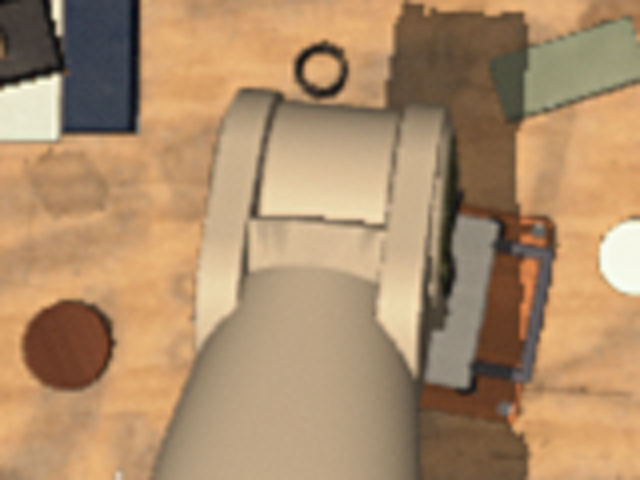

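The moment jump near 147° shows the end stop was reached, so the cap is fully unscrewed. The arm covers the cap in this view, with the bar visible at about (540,310) in the crop. Next is the lid bar.

```bash
sed -i 's/^C=.*/C=np.array([.5335,.029,0]); PY=np.deg2rad(79.8)/' h.py
cat >> h.py <<'E'
X=np.array([np.cos(PY),np.sin(PY),0])
H=C+.095*X+[0,0,.088]
def bar(a,off=np.zeros(3)): return H+.181*(-np.cos(a)*X+np.sin(a)*np.array([0,0,1]))+[0,0,.006]+off
E
python3 - <<'E'
from h import *
grip(.065)
move_l([*C[:2],.2],max_speed=.25)
b=bar(0);grip(.03)
move_pose([*b[:2],.16],down(PY))
print(move_l(b,until_force=8,max_speed=.08));st()
grip(.0,40);o=st();print("bar",b)
c=capture("top");f=c["frame"];cv2.imwrite("pics/cap2.png",cv2.resize(f[180:300,190:350,::-1],None,fx=4,fy=4,interpolation=cv2.INTER_CUBIC))
s=capture("side");cv2.imwrite("pics/sb.png",cv2.resize(s["frame"][150:300,240:400,::-1],None,fx=4,fy=4,interpolation=cv2.INTER_CUBIC))
E
```

```text
False
t11.3 [ 0.5187 -0.0557  0.0944] F [0.3 0.3 0.4] M [ 0.01 -0.05  0.02] w0.0299 g0.0 j6 -0.08
t11.6 [ 0.5187 -0.0564  0.0947] F [-1.1 -3.5  4.2] M [-0.61  0.23 -0.08] w0.0084 g39.1 j6 -0.08
bar [ 0.51827071 -0.05564082  0.094     ]
```

View pics/sb.png

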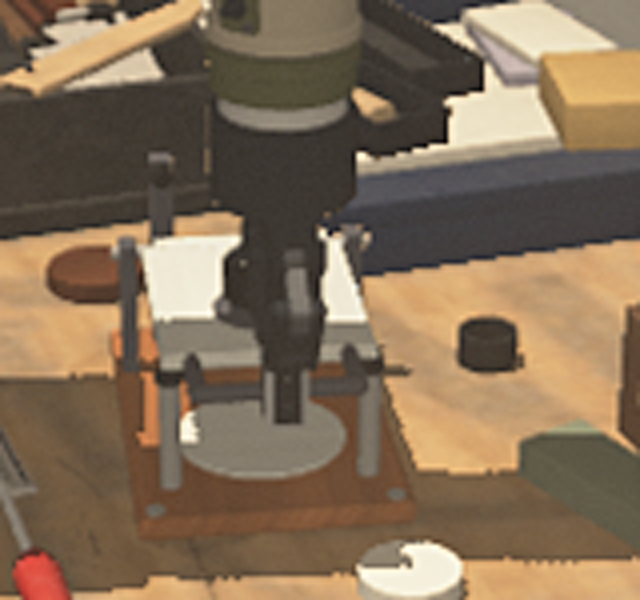

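The side picture shows the bar pinched in the middle at about (285,390). I'll lift it along the arc.

```bash
cat >> h.py <<'E'
def arc(angs,off,v=.12,fmax=35,every=3):
    for i,a in enumerate(angs):
        move_l(bar(a,off),down(PY),max_speed=v)
        o=get_obs();F=o["wrist_force"]
        if i%every==0 or np.linalg.norm(F)>20:
            print("%.2f"%a,"t%.1f"%o["time"],"d",((o["position"]-bar(a,off))*1e3).round(1),"F",F.round(1),"w%.4f"%o["gripper_width"])
        if np.linalg.norm(F)>fmax: print("STOP");return False
    return True
E
python3 - <<'E'
from h import *
off=-.0007*X
arc(np.arange(.12,1.6,.14),off)
st()
E
```

```text
0.12 t12.0 d [ 0.5 -0.2 -0. ] F [ 1.5 -3.8 -2.2] w0.0084
0.54 t13.1 d [ 0.5 -1.8 -0.1] F [  0.5 -10.1   2.5] w0.0085
0.96 t14.2 d [ 0.9 -3.1  2.4] F [ -3.9 -15.4  16.8] w0.0084
1.10 t14.5 d [ 1.4 -2.1  2.8] F [ -2.4 -11.   18.6] w0.0085
1.38 t15.2 d [2.4 0.2 2.5] F [ 1.9 -4.3 16. ] w0.0085
t15.6 [0.5514 0.1136 0.2766] F [ 4.7 -2.1 10.9] M [-0.48 -0.94 -0.17] w0.0084 g43.0 j6 0.24
```

Run:
```python
from h import *
off=-.0007*X+[.002,0,.0015]
arc(np.arange(1.6,1.87,.07),off,v=.06,every=1)
arc([1.86,1.88,1.9,1.915],off,v=.03,every=1)
s=capture("side");cv2.imwrite("pics/sc.png",cv2.resize(s["frame"][110:300,220:420,::-1],None,fx=3,fy=3,interpolation=cv2.INTER_CUBIC))
```

```text
1.60 t16.0 d [ 1.   0.5 -0. ] F [ 4.4 -1.2  5.2] w0.0085
1.67 t16.4 d [ 1.1  0.3 -0.4] F [ 5.3 -1.1  2.9] w0.0087
1.74 t16.7 d [ 1.2  0.4 -0.2] F [ 7.1 -0.6  4.4] w0.0086
1.81 t17.1 d [ 1.2  0.3 -0.6] F [ 6.2 -1.   1.4] w0.0082
1.86 t17.5 d [ 1.2  0.4 -0.3] F [ 6.5 -0.6  2.4] w0.0086
1.88 t17.8 d [ 1.2  0.2 -0.3] F [ 5.8 -0.4  2.6] w0.0083
1.90 t18.1 d [ 1.  -0.5 -0.4] F [ 6.  -3.6  2.6] w0.0080
1.92 t18.3 d [ 0.6 -2.9  0.5] F [  2.9 -12.3   7.8] w0.0081
```

View pics/sc.png

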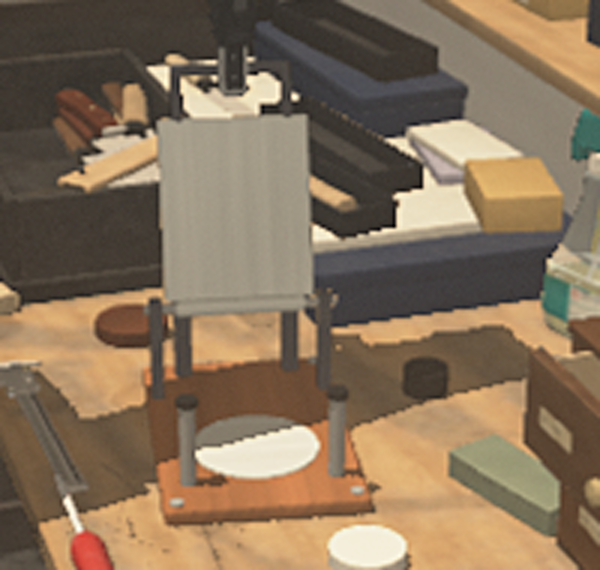

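The lid lies on its back rests, with the force rising at 1.9, and the plate is free at (257,447). I'll release, clear the view and measure the plate and discs.

Run:
```python
from h import *
o=st();grip(.03);dwell(.2);move_l(o["position"]+[0,0,.07]);
grip(.085)
move_pose([.38,-.35,.25],down(PY))
t=crop("top",190,390,190,310,4,"t3");s=capture("side")
hsv=cv2.cvtColor(t["frame"],cv2.COLOR_RGB2HSV)
m=((hsv[...,0]<14)&(hsv[...,1]>120)&(hsv[...,2]<125)).astype(np.uint8)
m[:190]=0;m[315:]=0;m[:,:180]=0;m[:,460:]=0
n,l,a,cc=cv2.connectedComponentsWithStats(m)
for i in range(1,n):
    if a[i,4]>60: print(a[i],cc[i].round(1),p2w(t,*cc[i],.014).round(4))
print("plate pred px",w2p(t,[*C[:2],.016]),w2p(s,[*C[:2],.016]))
f=s["frame"]; cv2.imwrite("pics/s3.png",cv2.resize(f[190:330,220:400,::-1],None,fx=4,fy=4,interpolation=cv2.INTER_CUBIC));st()
```

```text
t18.4 [0.5636 0.1791 0.2663] F [  3.4 -11.8   7.9] M [-2.31 -0.52 -0.12] w0.0085 g43.3 j6 0.35
[362 200  97   5 302] [411.1 202.3] [ 0.6821 -0.3094  0.014 ]
[256 228  13  43 125] [262.1 249.4] [0.5488 0.1211 0.014 ]
[196 255  22  22 358] [206.4 265.9] [0.5027 0.28   0.014 ]
[282 264  39  22 433] [304.1 275.9] [0.4718 0.0009 0.014 ]
[359 276  19  19 270] [368.2 285.4] [ 0.4434 -0.1818  0.014 ]
[324 303  33  10 280] [340.5 307.9] [ 0.3805 -0.102   0.014 ]
plate pred px [294.15798489 254.40664263] [305.14781496 258.64891456]
t22.2 [ 0.3807 -0.3495  0.2502] F [ 0.  -0.3  0.3] M [0.03 0.02 0.03] w0.0853 g0.0 j6 -0.72
```

View pics/t3.png

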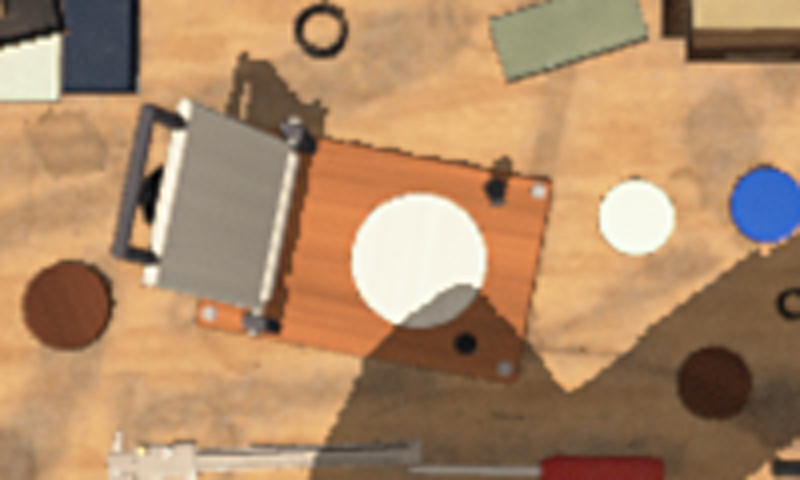

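View pics/s3.png

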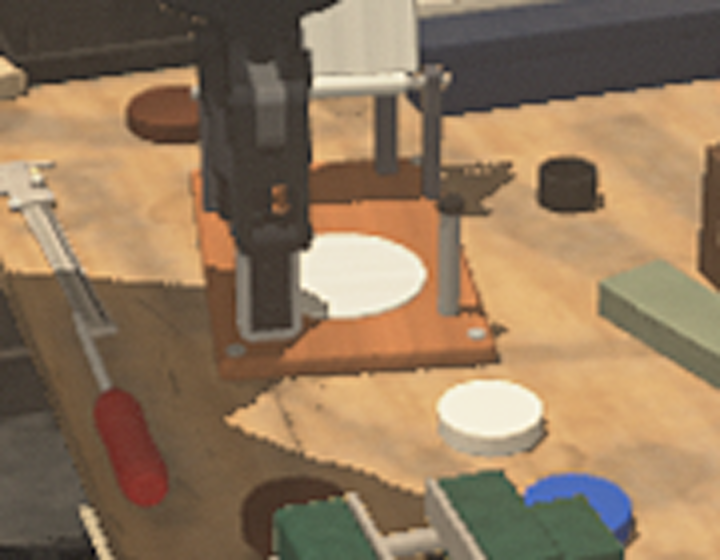

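Both discs are unmoved; in the top crop they sit at (68,305) and (714,383), and the plate is at (420,260). The camera bias is about 2–3 mm against contact. I'll pick the 64 with two crossed grips so that it centres, then place it.

```bash
cat >> h.py <<'E'
def pick(xy,z,w,y1,y2):
    xy=np.array(xy);grip(w,20)
    move_pose([*xy,.1],down(y1))
    for k,y in enumerate((y1,y2)):
        if k: move_l([*xy,z+.035],max_speed=.2); move_pose([*xy,z+.035],down(y))
        print("touch",move_l([*xy,z],until_force=8,max_speed=.1))
        grip(.0,20 if k==0 else 45);o=st();
        if k==0: grip(w)
    move_l([*xy,.12]);return st()
E
python3 - <<'E'
from h import *
d=np.deg2rad
for y in(-45,45,135): print(y,ik([.5047,.2825,.03],down(d(y))))
move_pose([.40,.2,.2],down(d(45)))
pick([.5047,.2825],.021,.08,d(-45),d(45))
E
```

```text
-45 [ 0.37152797  0.48372185 -0.29037527  0.79669921  0.          2.72772246]
45 [ 0.37152797  0.48372185 -0.29037527  0.79669921  0.          1.15692614]
135 [ 0.37152797  0.48372185 -0.29037527  0.79669921  0.         -0.41387019]
touch False
t27.2 [0.5054 0.2828 0.0221] F [-1.5  0.   4.6] M [-0.03  0.18 -0.01] w0.0629 g21.8 j6 2.73
touch False
t30.0 [0.5056 0.2829 0.0222] F [-0.9 -0.5  5.6] M [-0.1   0.18 -0.04] w0.0621 g49.5 j6 1.16
t30.8 [0.5041 0.2823 0.1191] F [ 1.2  0.7 -1.4] M [ 0.05  0.01 -0.01] w0.0621 g49.1 j6 1.16
```

```bash
cat >> h.py <<'E'
def place(ztop,zg,w):
    q=down(PY-np.pi/2)
    move_pose([*C[:2],.16],q);st()
    move_l([*C[:2],ztop+zg+.012],max_speed=.15)
    o=get_obs();e=o["position"][:2]-C[:2];print("err",e)
    print("touch",move_l([*C[:2],ztop+zg-.004],until_force=5,max_speed=.02));st()
    grip(w);o=st();move_l([*C[:2],.16],max_speed=.15)
E
python3 - <<'E'
from h import *
move_l([.40,.2,.13],max_speed=.25)
move_pose([.42,.05,.16],down(PY-np.pi/2))
place(.016,.0222,.078)
move_pose([.38,-.35,.25],down(PY-np.pi/2))
t=capture("top")
hsv=cv2.cvtColor(t["frame"],cv2.COLOR_RGB2HSV)
m=((hsv[...,0]<14)&(hsv[...,1]>120)&(hsv[...,2]<125)).astype(np.uint8)
m[:190]=0;m[315:]=0;m[:,:180]=0;m[:,460:]=0
n,l,a,cc=cv2.connectedComponentsWithStats(m)
for i in range(1,n):
    if a[i,4]>60: print(a[i],cc[i].round(1),p2w(t,*cc[i],.014).round(4))
cv2.imwrite("pics/t4.png",cv2.resize(t["frame"][190:310,190:390,::-1],None,fx=4,fy=4,interpolation=cv2.INTER_CUBIC))
E
```

```text
t32.7 [0.5337 0.0305 0.1588] F [-1.3  0.2 -1.3] M [ 0.03  0.03 -0.01] w0.0622 g49.0 j6 1.65
err [0.00036714 0.00015092]
touch True
t34.2 [0.5335 0.029  0.0382] F [-1.2 -0.2  4.7] M [ 0.03 -0.01  0.01] w0.0624 g49.4 j6 1.65
t34.5 [0.5326 0.0291 0.0374] F [ 0.7  0.2 -0.2] M [-0.07 -0.04 -0.01] w0.0778 g0.0 j6 1.65
[362 198  98   7 317] [411.3 202.2] [ 0.6825 -0.3102  0.014 ]
[256 228  13  43 126] [262.  249.5] [0.5484 0.1212 0.014 ]
[284 244  21  21 317] [293.6 253.5] [0.5363 0.0308 0.014 ]
[282 264  40  22 437] [304.3 276. ] [4.717e-01 4.000e-04 1.400e-02]
[359 276  19  19 278] [368.3 285.4] [ 0.4433 -0.1819  0.014 ]
[325 303  32  10 279] [340.5 307.9] [ 0.3805 -0.1022  0.014 ]
```

View pics/t4.png

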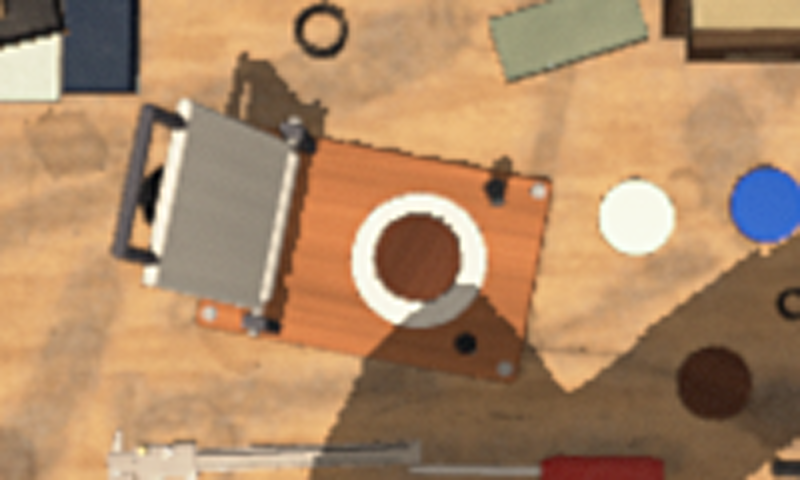

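The 64 lies on the plate near its centre, at crop (418,257) against the plate's (420,260). I'll check that offset numerically and pick the 54.

Run:
```python
from h import *
t=capture("top");f=t["frame"].astype(int)
def fit(mask):
    cs,_=cv2.findContours(mask.astype(np.uint8),cv2.RETR_EXTERNAL,cv2.CHAIN_APPROX_NONE);c=max(cs,key=len);return cv2.minEnclosingCircle(c)
sub=np.zeros(f.shape[:2],bool);sub[230:280,274:315]=1
sat=f.max(2)-f.min(2)
pl=fit(sub&(sat<45)&(f.max(2)>90));di=fit(sub&(f[...,0]<130)&(sat>45)&(np.hypot(*(np.indices(sub.shape)-np.array([253,294])[:,None,None]))<13))
print(pl,di,p2w(t,*pl[0],.016)[:2],p2w(t,*di[0],.03)[:2])
d=np.deg2rad
move_pose([.40,-.2,.2],down(d(-45)))
pick([.4454,-.1797],.0235,.072,d(-45),d(45))
```

```text
((294.39691162109375, 254.97422790527344), 16.673845291137695) ((293.8495788574219, 254.05284118652344), 10.778409004211426) [0.53186605 0.02831953] [0.53342709 0.02892173]
touch False
t39.9 [ 0.446  -0.1801  0.0244] F [-0.8  1.4  6.6] M [ 0.12  0.2  -0.02] w0.0533 g20.5 j6 1.81
touch False
t42.8 [ 0.446  -0.1801  0.0246] F [-1.1  0.9  5.5] M [ 0.08  0.33 -0.04] w0.0522 g46.5 j6 0.23
t43.6 [ 0.445  -0.1794  0.1194] F [-0.4 -0.2 -0.5] M [0.   0.03 0.03] w0.0518 g47.0 j6 0.23
```

Run:
```python
from h import *
move_l([.445,-.179,.17])
place(.030,.0246,.075)
move_pose([.38,-.35,.25],down(PY-np.pi/2))
t=capture("top");s=capture("side")
a=cv2.resize(t["frame"][190:310,190:390,::-1],None,fx=3,fy=3,interpolation=cv2.INTER_CUBIC)
b=cv2.resize(s["frame"][220:300,260:380,::-1],None,fx=5,fy=5,interpolation=cv2.INTER_CUBIC)[:240]
cv2.imwrite("pics/t5.png",np.vstack([a,b[:240,:600]]))
```

```text
t45.3 [0.533  0.0287 0.1593] F [-0.  -0.  -0.3] M [-0.04  0.02  0.02] w0.0521 g46.9 j6 1.65
err [ 0.00052314 -0.00038622]
touch True
t46.7 [0.5335 0.029  0.0546] F [ 0.  -0.   5.3] M [0.   0.13 0.03] w0.0521 g47.3 j6 1.65
t47.1 [0.5327 0.0291 0.0538] F [ 1.2  0.7 -0.6] M [-0.02  0.01  0.02] w0.0748 g0.0 j6 1.65
```

View pics/t5.png

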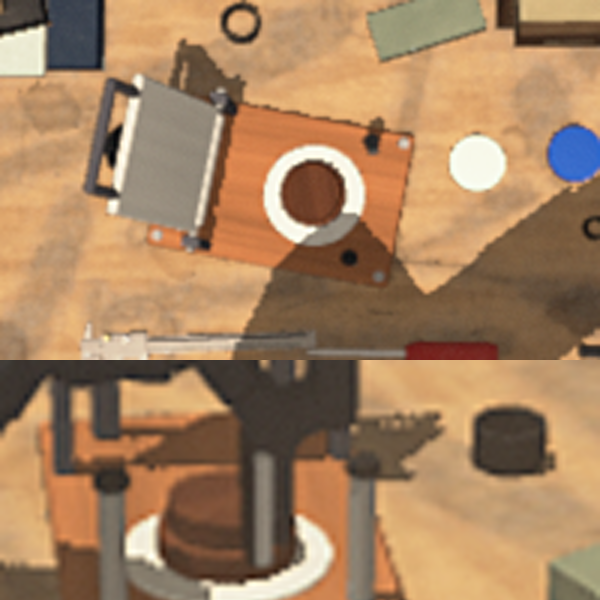

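The 54 sits centred on the 64 on the plate, with the stack at about (313,193) in the top crop, and both are flat in the side view. Now I'll close the lid.

Run:
```python
from h import *
grip(.03);P=np.array([.5636,.1785,.2663])
move_pose([.5,-.1,.36],down(PY))
move_pose([*P[:2],.35],down(PY))
print(move_l(P,until_force=8,max_speed=.08));st()
grip(0,40);st()
o=lambda a:-.0007*X+[.002,0,.0015]+(np.array([-.0007,-.0015,.001]) if .4<a<1.4 else 0)
for a in np.r_[np.arange(1.85,.3,-.12),.2,.12]:
    if not arc([a],o(a),v=.08,every=1): break
st()
```

```text
False
t53.5 [0.564  0.1786 0.267 ] F [ 0.4 -0.5 -0. ] M [ 0.04  0.04 -0.05] w0.0300 g0.0 j6 0.35
t53.8 [0.5639 0.1788 0.267 ] F [-0.4  1.5  2.6] M [ 0.24  0.03 -0.17] w0.0085 g39.0 j6 0.35
1.85 t54.1 d [ 1.2 -0.4  0.2] F [ 5.3 -0.4 -1.9] w0.0084
1.73 t54.5 d [ 1.  -0.   0.6] F [5.2 0.6 2.7] w0.0089
1.61 t55.0 d [0.6 0.1 0.6] F [4.4 0.3 5.7] w0.0080
1.49 t55.4 d [0.2 0.  0.6] F [ 3.6 -1.   6.1] w0.0085
1.37 t55.8 d [ 0.1 -0.1 -0.7] F [ 5.9 -0.7  0.1] w0.0085
1.25 t56.2 d [-0.3 -0.2 -0.9] F [ 4.4 -1.2 -2.1] w0.0084
1.13 t56.7 d [-0.5 -0.3 -0.7] F [ 3.8  1.2 -3. ] w0.0085
1.01 t57.1 d [-0.8 -0.7 -0.5] F [-1.  -1.4 -1.2] w0.0085
0.89 t57.5 d [-0.9 -0.5 -0.7] F [-3.9 -0.4  0.3] w0.0084
0.77 t57.9 d [-0.8  0.2 -0.4] F [-5.2  0.4 -1.2] w0.0084
0.65 t58.4 d [-0.7  0.6 -0.1] F [-6.1  0.4 -1.8] w0.0086
0.53 t58.8 d [-0.6  0.8  0. ] F [-4.7  2.3 -2.2] w0.0083
0.41 t59.2 d [-0.4  1.   0.2] F [-4.8  3.7 -2.5] w0.0086
0.20 t59.9 d [-1.1 -0.2  0.2] F [-7.8 -1.7 -1.6] w0.0085
0.12 t60.2 d [-1.  -0.1  0.1] F [-7.6 -1.8 -2. ] w0.0084
t60.2 [ 0.5193 -0.0552  0.1172] F [-7.6 -1.8 -2. ] M [-0.11  1.5  -0.18] w0.0084 g40.7 j6 -0.08
```

Run:
```python
from h import *
off=-.0007*X+[.0007,0,.0007]
arc([.08,.05,.03],off,v=.04,every=1)
b=bar(0,off);print(move_l(b+[0,0,-.003],until_force=8,max_speed=.01));st()
grip(.03);dwell(.2);st()
move_l([*b[:2],.2],max_speed=.2)
grip(.065,30)
move_pose([*C[:2],.2],down(np.deg2rad(150)))
s=capture("side");cv2.imwrite("pics/s6.png",cv2.resize(s["frame"][180:300,250:370,::-1],None,fx=4,fy=4,interpolation=cv2.INTER_CUBIC))
```

```text
0.08 t60.5 d [ 0.3 -0.2  0.6] F [-5.7 -2.2 -2.3] w0.0082
0.05 t60.8 d [ 0.3 -0.1  0.5] F [-4.5 -1.5 -1.5] w0.0080
0.03 t61.1 d [ 0.3 -0.1  0.5] F [-4.6 -0.8 -1.3] w0.0084
True
t61.6 [ 0.5192 -0.0564  0.096 ] F [-0.3 -0.3  3.8] M [ 0.06  0.12 -0.13] w0.0084 g41.3 j6 -0.08
t62.2 [ 0.5156 -0.056   0.0934] F [-0.   0.1  0. ] M [-0.02  0.01  0.  ] w0.0298 g0.0 j6 -0.08
```

View pics/s6.png

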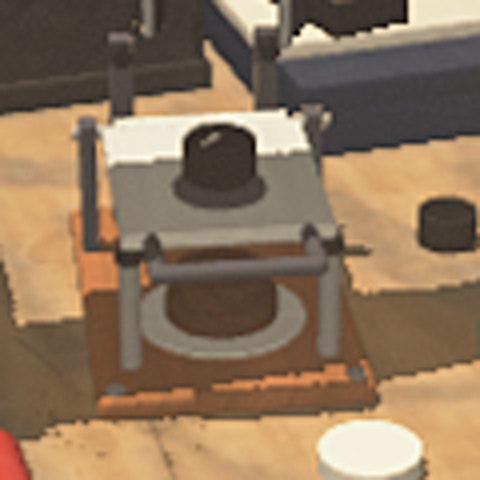

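The lid lies on its front rests with the stack underneath, at about (222,290). Now I'll screw the cap home.

Run:
```python
from h import *
d=np.deg2rad
print(move_l([*C[:2],.128],until_force=6,max_speed=.1));st()
grip(.03,30);st()
for a in (125,100,75,50,25): move_l([*C[:2],.128],down(d(a)))
st()
for a in (18,12,8,4,0): move_l([*C[:2],.128],down(d(a)));o=st()
```

```text
False
t65.2 [0.5339 0.0289 0.1285] F [ 0.7 -0.2 -0.5] M [ 0.03  0.04 -0.02] w0.0650 g0.0 j6 -1.14
t65.6 [0.5333 0.0294 0.1291] F [-3.1  2.1  5.5] M [ 0.28  0.58 -0.  ] w0.0370 g29.9 j6 -1.14
t68.5 [0.5331 0.0276 0.129 ] F [-3.2 -5.1  6.7] M [-0.99  0.94 -0.02] w0.0372 g30.3 j6 1.04
t68.8 [0.533  0.0275 0.129 ] F [-3.9 -5.   7.6] M [-1.07  1.04 -0.03] w0.0367 g30.3 j6 1.16
t69.0 [0.5329 0.0275 0.129 ] F [-4.8 -5.9  7.7] M [-1.1   1.08  0.12] w0.0371 g30.3 j6 1.26
t69.3 [0.5329 0.0279 0.1289] F [-4.8 -4.8  7.1] M [-0.81  0.95  0.47] w0.0367 g30.4 j6 1.33
t69.5 [0.5328 0.0288 0.1288] F [-4.7 -0.6  8.3] M [-0.11  0.86  0.16] w0.0367 g30.5 j6 1.40
t69.8 [0.5327 0.0289 0.1287] F [-5.   0.2  5.7] M [-0.19  0.88  0.37] w0.0372 g30.5 j6 1.47
```

Run:
```python
from h import *
grip(.065);dwell(.2);move_l([*C[:2],.22],max_speed=.2)
move_pose([.3,-.45,.28],down(0.))
t=capture("top");s=capture("side")
a=cv2.resize(t["frame"][180:320,190:450,::-1],None,fx=2.3,fy=2.3,interpolation=cv2.INTER_CUBIC)
b=cv2.resize(s["frame"][190:300,250:400,::-1],(598,438)[:2],interpolation=cv2.INTER_CUBIC)[:270]
cv2.imwrite("pics/f.png",np.vstack([a,b[:, :a.shape[1]]]));st()
```

```text
t73.0 [ 0.3008 -0.4493  0.2799] F [-0.2  0.4 -0.6] M [-0.05  0.02  0.02] w0.0653 g0.0 j6 0.44
```

View pics/f.png

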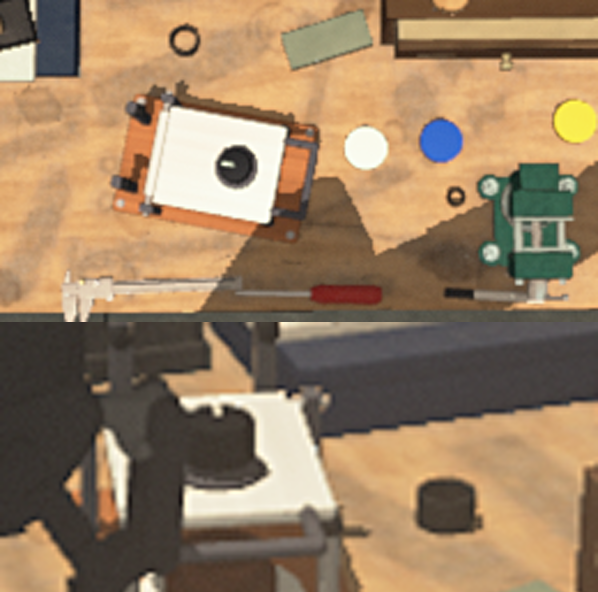

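The lid is closed and the bystanders are unmoved. The cap mark is at about (228,163) in the top half of this view. I'll compare the mark's direction with the first picture.

Run:
```python
from h import *
t=capture("top")["frame"][:,:,::-1].copy()
for f in(cv2.imread("pics/top0.png"),t):
    g=cv2.cvtColor(f,cv2.COLOR_BGR2GRAY)[248:258,286:300].astype(int);print(g[1:9])
```

```text
[[ 36  42  44  44  49  43  45  46  47  49  48  43  34  45]
 [ 89 107 104 103 105  71  48  48  46  51  47  46  33  41]
 [149 178 178 190 195 133  62  49  50  49  49  50  34  42]
 [131 159 175 204 216 155  79  51  49  52  53  51  33  39]
 [ 51  59  65  71  78  64  50  49  53  54  53  52  32  37]
 [ 42  42  44  44  46  48  53  54  54  55  55  48  31  42]
 [ 49  48  49  52  52  54  54  56  57  58  51  38  33  60]
 [ 64  46  52  57  58  56  58  60  57  53  41  35  56  90]]
[[ 58  77  67  54  54  46  42  46  47  48  49  42  26  45]
 [137 189 191 158 142  96  48  44  48  49  51  45  30  45]
 [182 252 254 239 221 149  66  49  51  50  51  50  34  38]
 [ 65  89 114 117 144 125  76  49  52  51  51  51  33  35]
 [ 37  37  42  50  56  60  52  51  51  52  52  53  34  38]
 [ 46  47  48  48  50  50  52  54  55  55  54  49  33  59]
 [ 50  50  51  56  56  54  56  54  59  58  53  35  46  92]
 [ 62  44  50  57  57  57  57  58  60  55  44  30  66  98]]
```

The mark now sits about 5° further clockwise (tighter) than at the start, and the end-stop torque was felt twice. The cap is home, so I'm handing in the job.

```bash
python3 -c "
from bench import *
print(job_done())"
```

```text
the job is handed in; nothing more can be done
None
```

I handed the job in after about 73 s of robot time: the two discs that were out (64 and 54 mm) are stacked on the pressure plate, the lid is closed on its front rests, and the cap is screwed home.

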